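Load a sample cell into the spectrometer's sampling module and lock it

TASK

Put the smaller of the two steel sample cells upright into the round well of the white sampling module and press it down until the stage under it is fully home. Then swing the clamp arm over the cell's flange all the way to its stop, so that the cell is locked in, and let go. Do not topple the cell, and leave the large cell and everything else on the bench where it stands.

Things in the scene. Friction and masses are not known exactly. Their poses are not given: they have to be found in the camera images.
- cell: the small steel sample cell, loose, upright: round body 64 mm diameter from 0 to 40 mm height (3 mm chamfer at the foot), round flange 84 mm diameter from 40 to 48 mm, round stem 28 mm diameter from 48 to 90 mm (the grip). 0.25 to 0.5 kg. Origin at the centre of the underside, z up along the stem; its yaw means nothing
- cell_large: the large steel sample cell, which does not fit the well: same shape and heights but body 88 mm and flange 108 mm diameter, same stem; 0.5 kg. Origin at the centre of the underside. To be left alone
- module: the white sampling module, fixed to the bench: a box with a flat deck 100 mm high that carries the well and the clamp. Origin on the bench under the axis of the well; z up; the box reaches from -110 to +140 mm along its own x and from -150 to +190 mm along its own y
- well (a point): centre of the well's mouth, at deck height (100 mm above the bench), axes as the module. A round hole 67 mm in diameter with a 2 mm chamfer. The stage in it has its top 20 mm below the deck when up, 36 mm when fully down; a cell's underside rests on it, so its flange top is 28 mm above the deck on the raised stage and 12 mm when home
- stage (a joint): travel of the stage, a steel disc in the well that slides straight down: 0 = up (start), 0.016 m = fully down on its stop. It slides stiffly with friction (about 10 N to move, less the cell's weight, plus some damping) and stays where it is left; there is no spring
- clamp (a joint): clamp arm angle about its upright hinge: 0 = open (arm along module +y), 1.57 rad = at the stop, locked (arm along module -x, over the flange); anticlockwise from above. Starts at 0 to 0.4; needs about 0.15 N m, stays where left. A bar 14 mm wide, underside 14.5 mm, top 26.5 mm above the deck: it clears the flange of a cell fully home and strikes that of a raised one (at about 1.3 rad)
- clamp_handle (a point): middle of the clamp's handle, 149 mm above the bench: an upright black round post 18 mm in diameter, 45 mm tall (126 to 171 mm above the bench), standing on the arm's free end, 130 mm from the hinge axis. Moves with the arm
- clamp_hinge (a point): point on the upright hinge axis of the clamp at handle height (149 mm above the bench); lies at +80 mm x, +30 mm y from the well in the module's frame. The hinge boss there is 28 mm in diameter and 32 mm tall above the deck
- beaker: bystander: glass beaker, 70 mm diameter, 95 mm tall, origin at the centre of its underside
- wash_bottle: bystander: white bottle, 66 mm diameter, 190 mm tall, origin at the centre of its underside
- jar: bystander: amber jar with black lid, 64 mm diameter, 80 mm tall, origin at the centre of its underside
- mortar: bystander: white ceramic bowl, 100 mm diameter, 55 mm tall, origin at the centre of its underside
- spoon: bystander: steel lab spoon 180 mm long, lying along its own x, on the bench
There are look-alikes about, which are no part of the job. What is shaped like the cell but green, pink or red is not meant.

How it is judged:
By the outcome, as a careful person would: the job done as asked, in the order asked, and still so for the second after the job is handed in, with the robot touching nothing.
It also fails if it takes over 64 s, if anything falls off the work surface, if the arm or the gripper's body presses on something with over 40 N, if the wrist force passes 120 N, or if a joint passes its speed limit or range.

ROBOT

A 6-joint arm with a two-finger parallel gripper is mounted at the origin on the work surface. World frame = base frame: x ahead of the robot, y to its left, z up, the work surface at z = 0. Lengths are in mm, angles in rad, forces in N, time in s.
With the tool pointing down it reaches from about 350 to 725 mm from the base axis. Payload 6 kg.
Tool frame: the origin (TCP) lies at the very end of the fingers, on their centre line; the grasp point (between the pads) lies 19 mm behind it; z points along the fingers, y is the line along which they close (so a half turn about z gives the same grasp; the last joint's range is limited). The gripper opens to 85 mm and grips with 20 to 120 N. Pads are 22 mm wide; open, the fingers measure 114 mm over their backs; the gripper's body (76 mm by 85 mm) begins 54 mm behind the grasp point. The pads swing forward as they close: fully open they stand 13 mm farther back than shut.
Start: joints at [-0.991, 0.04, 0.085, 0, -1.615, -0.334], TCP at [146.01, -581.94, 231.261] pointing down, gripper open.
Joint ranges: [-2.56, 2.56], [-1.29, 2.01], [-1.08, 1.49], [-3.29, 1.98], [-2.81, -0.18], [-2.99, 2.99]. Speed limits (rad/s): [2.57, 2.57, 3.01, 3.14, 3.14, 3.14].

INTERFACE

Orientations are given as a rotation vector (axis times angle).
In Python, from rig import ctrl gives the robot as it stands. Calls block until the motion is done:
- ctrl.goto(position, orientation): joint-space move of the TCP to a pose.
- ctrl.move_linear(position, frame=None, v=150, max_force=None): straight line of the TCP; frame=None keeps the orientation; v is the mean speed in mm/s. With max_force (N) it stops when the force on the tool has changed by that much, and returns True; else False.
- ctrl.goto_joints(angles): joint-space move.
- ctrl.gripper_to(opening, force=None): finger opening in mm; force is the grip in N (None keeps the last); returns when the fingers have stopped.
- ctrl.wait(seconds).
- ctrl.ik(position, orientation): joint angles nearest the present ones, or None.
- ctrl.read_state(): the state.
- ctrl.read_camera(name): name is "scene" or "side" or "wrist"; returns the picture (420x560x3 uint8, blue, green, red); there is no depth.
- ctrl.camera_params(name): a dict with "K" (3x3 intrinsics, pixels), "world_from_camera" (4x4, takes a point from camera to world coordinates). Camera axes: x right, y down, z forward; pixel columns grow to the right and rows downward; lengths in mm; the calibration is good to about 2 mm. A picture is of the moment at which its call begins: read the wrist's pose just before it. camera_params takes no time and is no camera call; for the wrist camera it gives the pose at the moment of the call.
A pose or a line that the arm cannot do raises ctrl.Unreachable and nothing moves.
- ctrl.finish_job(): hands the job in; it is judged then, once.
The state is a dict: "clock": time; "q": joint angles; "qd": joint speeds; "joint_efforts": joint torques, N m; "tcp_pos": TCP position; "ee_rot": TCP orientation; "wrist_force": force on the tool from outside, world axes, zero at the start; "torque": the same for the moment, N m; "opening": finger opening in mm; "gripper_force": force on a finger pad.
Only numpy, scipy, OpenCV 4.12 (cv2) and the standard library are available. Lean on these libraries where they do the work, as an engineer would, in place of code of your own. Each camera call takes 0.05 s, during which the arm holds its last target. There are 200 camera calls.

## Working session

There is one attempt and no reset: what is moved stays moved. The work goes in short steps, each a Python script; the robot and the scene stay as the last script left them, time stands still between calls to the robot, and variables do not carry over. Pictures are saved under pics/ and viewed, at most 10 in all, crops included, and the job is handed in when it is done.

```bash
ls; mkdir -p pics; python3 - <<'E'
from rig import ctrl
import cv2
for n in("scene","side"):
    cv2.imwrite(f"pics/{n}0.png",cv2.resize(ctrl.read_camera(n),(800,600),interpolation=cv2.INTER_CUBIC))
    p=ctrl.camera_params(n);print(n,p["K"],p["world_from_camera"])
print(ctrl.read_state())
E
```

```text
pics
scene [[473.93544122   0.         277.89406104]
 [  0.         473.93544122 208.72276433]
 [  0.           0.           1.        ]] [[-6.45201703e-01  6.69646198e-01 -3.67816165e-01  9.31110472e+02]
 [ 7.63887561e-01  5.56719590e-01 -3.26403266e-01  5.20511756e+02]
 [-1.38042416e-02 -4.91566137e-01 -8.70730829e-01  1.09508964e+03]
 [ 0.00000000e+00  0.00000000e+00  0.00000000e+00  1.00000000e+00]]
side [[526.14660546   0.         273.82813453]
 [  0.         526.14660546 217.49633867]
 [  0.           0.           1.        ]] [[-9.36470424e-01 -2.00187085e-01  2.88007422e-01  1.18651806e+02]
 [-3.50442097e-01  5.68228076e-01 -7.44518093e-01  1.18576337e+03]
 [-1.46109965e-02 -7.98149099e-01 -6.02282769e-01  9.44243286e+02]
 [ 0.00000000e+00  0.00000000e+00  0.00000000e+00  1.00000000e+00]]
{'clock': 0.1, 'q': array([-9.91304920e-01,  4.07974707e-02,  8.39020864e-02, -4.49827299e-04,
       -1.61549277e+00, -3.33700421e-01]), 'qd': array([-0.00015412, -0.00162344,  0.0024302 ,  0.00179209,  0.00045767,
        0.00134664]), 'joint_efforts': array([-6.39317135e-03, -3.69347727e+01,  3.48279619e+01,  6.95179626e+00,
       -4.51460961e-03, -3.94339537e-06]), 'tcp_pos': array([ 146.00740326, -581.65715558,  230.33993368]), 'ee_rot': array([ 3.85110502e-01, -3.11759723e+00, -2.55528101e-03]), 'wrist_force': array([0.24742618, 0.86996223, 0.64734117]), 'torque': array([ 0.00773843,  0.03152546, -0.01294968]), 'gripper_force': 0.0, 'opening': 85.65471401194554}
```

View pics/scene0.png

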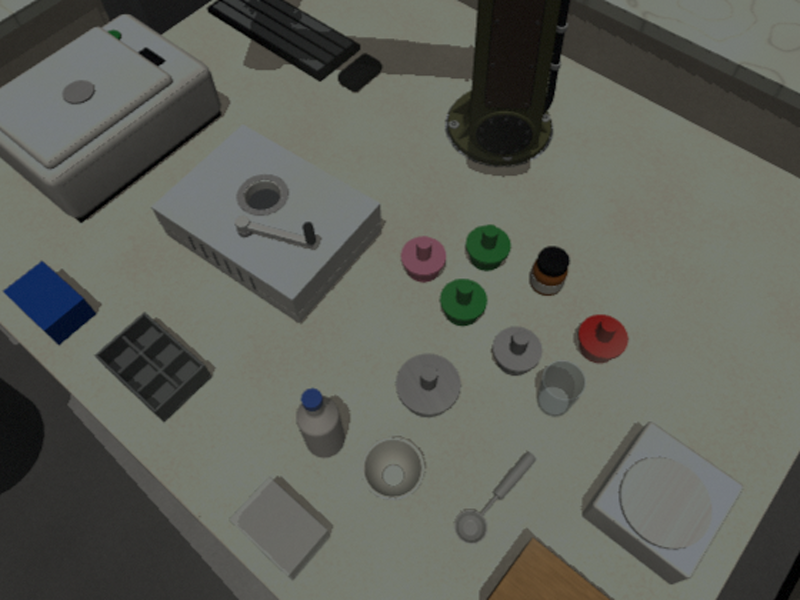

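View pics/side0.png

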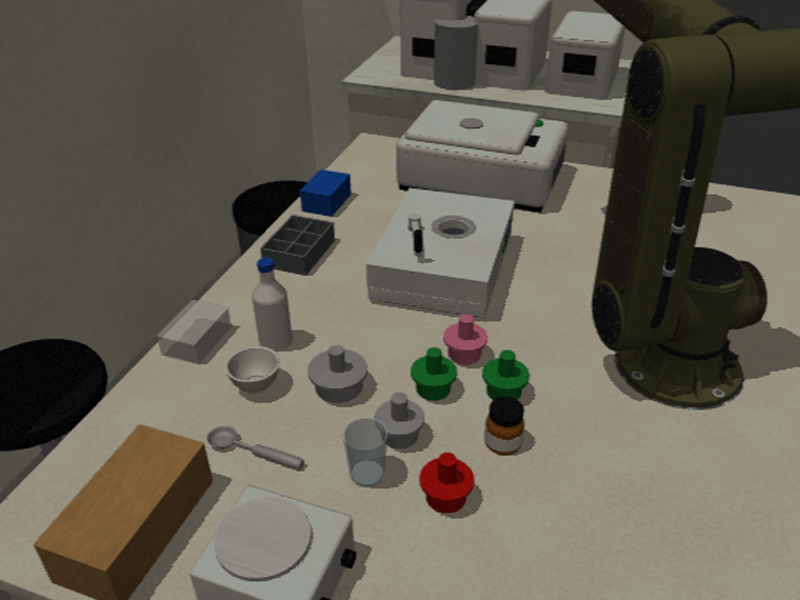

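Candidates (scene picture pixels): plain steel (518,348) with the smaller flange, plain steel (429,383) with the larger flange, and the pink (424,257), green (488,245), green (464,300) and red (602,337) look-alikes. The small steel cell at (518,348), seen at (400,418) in the side picture, fits the description. I'll confirm it in a crop. The module well is at scene (263,195), and the clamp runs from its hinge at (243,226) to the handle at (309,235).

```bash
cat > h.py <<'E'
import numpy as np, cv2
from rig import ctrl
def ray(n,u,v,P=None):
    P=P or ctrl.camera_params(n); T=np.array(P["world_from_camera"])
    d=T[:3,:3]@np.linalg.solve(P["K"],[u,v,1]); return T[:3,3],d
def at(n,u,v,z,P=None):
    o,d=ray(n,u,v,P); return (o+d*(z-o[2])/d[2])[:2]
def proj(n,X,P=None):
    P=P or ctrl.camera_params(n); p=np.array(P["K"])@(np.linalg.inv(P["world_from_camera"])@np.append(X,1))[:3]; return p[:2]/p[2]
def crop(img,u,v,w,h,s): # top-left u,v native
    return cv2.resize(img[v:v+h,u:u+w],None,fx=s,fy=s,interpolation=cv2.INTER_CUBIC)
E
python3 - <<'E'
from h import *
k=560/800
a=ctrl.read_camera("scene");b=ctrl.read_camera("side")
cv2.imwrite("pics/crop1.png",cv2.convertScaleAbs(np.vstack([np.hstack([crop(a,270,210,160,120,2.5),crop(b,200,220,160,120,2.5)]),np.hstack([crop(a,100,85,160,120,2.5),crop(b,250,120,160,120,2.5)])]),alpha=1.5))
print("cell",at("scene",517*k,350*k,48),at("side",399*k,412*k,48))
print("well",at("scene",263*k,195*k,100),at("side",454*k,227*k,100))
print("hinge",at("scene",243*k,223*k,132),"handle",at("scene",309*k,226*k,171))
for n,c in(("scene",[(155,210),(298,305),(380,207),(245,130)]),):
  for u,v in c: print(at(n,u*k,v*k,100))
E
```

```text
cell [435.70943765 349.91922702] [435.8629343  338.00026165]
well [ 501.78369064 -185.15488795] [ 499.31804255 -187.50902727]
hinge [ 581.15492005 -145.18400328] handle [528.95340173 -28.40498386]
[ 652.58302863 -313.43068176]
[627.30890274  27.92630772]
[3.84430927e+02 1.35544447e-01]
[ 411.48140931 -328.61712804]
```

View pics/crop1.png

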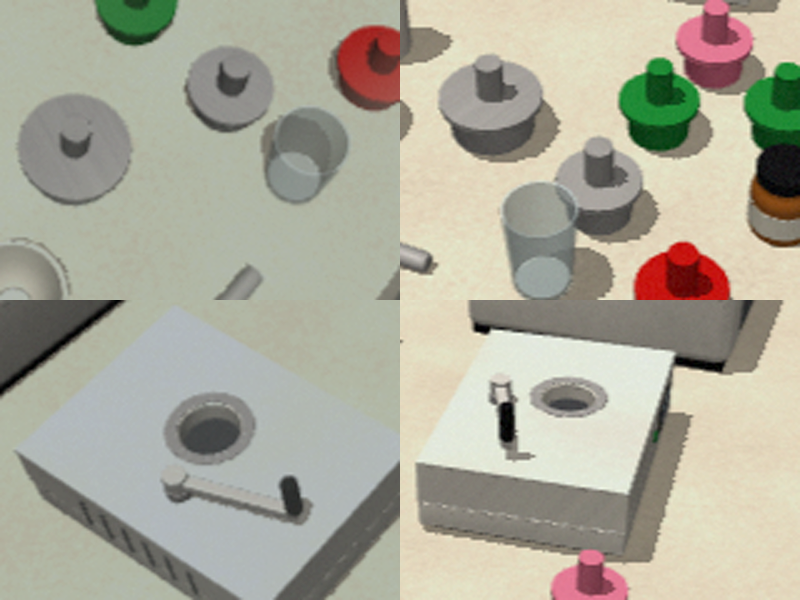

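The enlarged crop confirms it. The plain steel cell, scene native (362,244) and side native (280,291), has a flange 86 px wide in the crop, against 112 px for the other steel one. That matches 84:108 mm, so it is the small cell. Next I'll get refined numbers and the wrist camera geometry.

```bash
cat >> h.py <<'E'
def rv(psi): return np.pi*np.array([np.cos(psi/2),np.sin(psi/2),0])  # tool down, tool x along psi
from scipy.spatial.transform import Rotation as Rn
E
python3 - <<'E'
from h import *
k=.7
print("cell",at("scene",362,244.4,48),at("side",279.6,291.2,48))
print("stemtop",at("scene",270+234/2.5,210+73/2.5,90),at("side",200+198/2.5,220+146/2.5,90))
print("well",at("scene",184,136.2,100),at("side",317.6,158.8,100))
print("large",at("scene",430*k,384*k,48),"beaker",at("scene",553*k,403*k,0),"bottle",at("scene",328*k,448*k,0),"pink",at("scene",424*k,260*k,48),"green",at("scene",464*k,302*k,48),"red",at("scene",602*k,339*k,48))
print("handle top",at("scene",100+289/2.5,85+180/2.5,171),at("side",250+(505-400)/2.5,120+105/2.5,171),"hinge",at("scene",100+174/2.5,85+173/2.5,132),at("side",250+(499-400)/2.5,120+79/2.5,132))
s=ctrl.read_state();P=ctrl.camera_params("wrist");T=np.array(P["world_from_camera"]);R=Rn.from_rotvec(s["ee_rot"]).as_matrix()
print(P["K"],R.T@T[:3,:3],R.T@(T[:3,3]-s["tcp_pos"]))
for d in range(-180,180,30):
  print(d,[None if (q:=ctrl.ik([x,y,z],rv(np.radians(d)))) is None else q.round(2) for x,y,z in((436,345,55),(500,-186,250))])
E
```

```text
cell [434.24040345 349.17774032] [431.96602849 346.5953817 ]
stemtop [440.77122673 351.15784609] [432.49647084 346.88781883]
well [ 501.25242493 -186.07909772] [ 500.0810008 -187.8874118]
large [578.55121783 275.3800861 ] beaker [455.26565734 446.51836915] bottle [758.82110169 205.8500065 ] pink [395.73672018 114.21839145] green [418.99219593 224.10610412] red [325.92476712 449.28364895]
handle top [527.48769057 -32.13333605] [531.33424024 -31.73669738] hinge [ 577.91864908 -150.42085717] [ 579.10322275 -149.0084261 ]
[[312.25766051   0.         277.39375033]
 [  0.         312.25766051 209.68964857]
 [  0.           0.           1.        ]] [[-2.46818721e-04 -9.60084657e-01 -2.79709477e-01]
 [ 9.99999931e-01 -1.59059079e-04 -3.36450963e-04]
 [ 2.78531075e-04 -2.79709541e-01  9.60084629e-01]] [  70.69057885   -0.79964332 -141.58161523]
-180 [array([ 1.03, -0.02, -0.3 , -0.  , -1.29, -2.6 ]), array([ 0.02, -0.13, -0.05,  0.  , -1.66, -1.59])]
-150 [array([ 1.03, -0.02, -0.3 , -0.  , -1.29, -2.08]), array([ 0.02, -0.13, -0.05,  0.  , -1.66, -1.07])]
-120 [array([ 1.03, -0.02, -0.3 ,  
[... 240 characters left out ...]
y([ 0.02, -0.13, -0.05,  0.  , -1.66,  0.5 ])]
-30 [array([ 1.03, -0.02, -0.3 ,  0.  , -1.29,  0.02]), array([ 0.02, -0.13, -0.05,  0.  , -1.66,  1.03])]
0 [array([ 1.03, -0.02, -0.3 ,  0.  , -1.29,  0.54]), array([ 0.02, -0.13, -0.05,  0.  , -1.66,  1.55])]
30 [array([ 1.03, -0.02, -0.3 ,  0.  , -1.29,  1.06]), array([ 0.02, -0.13, -0.05,  0.  , -1.66,  2.07])]
60 [array([ 1.03, -0.02, -0.3 ,  0.  , -1.29,  1.59]), array([ 0.02, -0.13, -0.05,  0.  , -1.66,  2.6 ])]
90 [array([ 1.03, -0.02, -0.3 ,  0.  , -1.29,  2.11]), None]
120 [array([ 1.03, -0.02, -0.3 ,  0.  , -1.29,  2.63]), array([ 0.02, -0.13, -0.05,  0.  , -1.66, -2.64])]
150 [None, array([ 0.02, -0.13, -0.05,  0.  , -1.66, -2.12])]
```

```bash
python3 - <<'E'
from h import *
import pickle
D={}
def look(nm,x,y,zf,deg):
    ctrl.goto([x,y,zf+100],rv(np.radians(deg)));ctrl.wait(.3)
    P=ctrl.camera_params("wrist");im=ctrl.read_camera("wrist");s=ctrl.read_state()
    c=proj("wrist",[x,y,zf],P).round().astype(int); print(nm,c,s["tcp_pos"].round(1),s["clock"])
    D[nm]=(P,im,c,s)
    return crop(im,c[0]-80,c[1]-60,160,120,2.5)
a=look("wA",501,-187,100,-120);b=look("wB",501,-187,100,60)
ctrl.move_linear([501,-187,260])
ctrl.goto([433,348,260],rv(np.radians(77)))
d=look("cB",433,348,48,77);c=look("cA",433,348,48,-103)
pickle.dump(D,open("D.pkl","wb"))
cv2.imwrite("pics/wrist1.png",cv2.convertScaleAbs(np.vstack([np.hstack([a,b]),np.hstack([c,d])]),alpha=1.5))
E
```

```text
wA [279 211] [ 500.9 -187.3  200. ] 2.475
wB [276 210] [ 501. -187.  200.] 5.475
cB [276 210] [433.3 348.4 149.3] 8.85
cA [278 211] [433. 348. 148.] 11.85
```

View pics/wrist1.png

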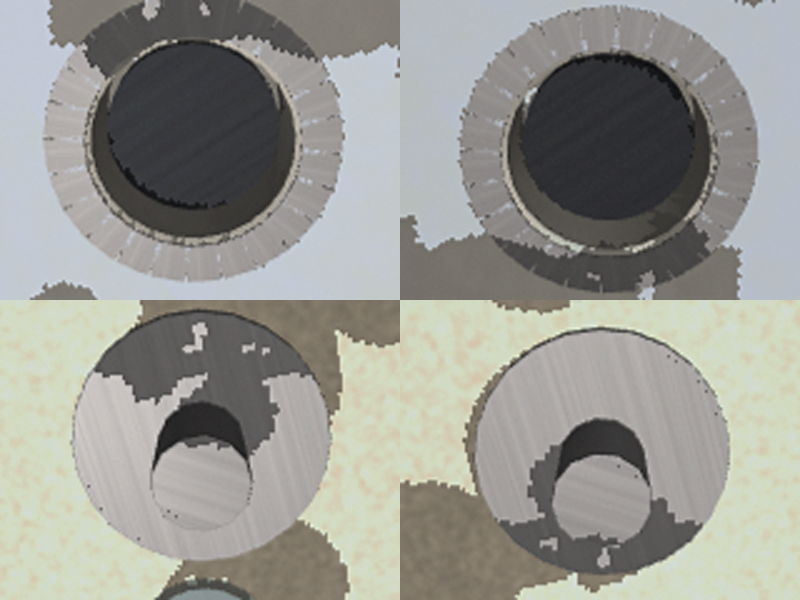

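The wrist crops show these centres (crop px):
- **Well mouth:** (193,140) in A, top left, and (608,151) in B, top right.
- **Small cell flange:** (201.5,435) in A, bottom left, and (601.5,451.5) in B, bottom right.

Averaging the opposite-yaw views cancels the camera bias.

```bash
python3 - <<'E'
from h import *
import pickle
D=pickle.load(open("D.pkl","rb"))
for nm,px,py,z in(("wA",193.3,139.8,100),("wB",208.5,151,100),("cA",201.5,135,48),("cB",201.5,151.5,48)):
    P,im,c,s=D[nm]; print(nm,at("wrist",c[0]-80+px/2.5,c[1]-60+py/2.5,z,P).round(2))
E
```

```text
wA [ 500.69 -191.2 ]
wB [ 502.99 -188.49]
cA [431.6  342.97]
cB [433.45 347.63]
```

```bash
python3 - <<'E'
from h import *
c=np.array([432.5,345.3])
ctrl.gripper_to(48)
for i,deg in enumerate((-13,-103)):
    o=rv(np.radians(deg))
    ctrl.goto([*c,130],o)
    print(ctrl.move_linear([*c,54],v=80,max_force=15))
    ctrl.gripper_to(20,force=30 if i==0 else 90)
    s=ctrl.read_state();print(s["tcp_pos"].round(1),s["opening"],s["gripper_force"],s["wrist_force"].round(1))
    if i==0: ctrl.gripper_to(48); ctrl.move_linear([*c,130],v=150)
ctrl.move_linear([*c,300],v=150)
s=ctrl.read_state();print(s["clock"],s["tcp_pos"].round(1),s["opening"],s["gripper_force"],s["wrist_force"].round(1))
cv2.imwrite("pics/lift.png",np.hstack([cv2.resize(ctrl.read_camera(n),(400,300)) for n in("wrist","side")]))
E
```

```text
False
[432.8 345.8  54.7] 27.40106008803603 29.801420867443085 [-0.6  0.9  1.5]
False
[432.7 345.7  54.9] 26.043793964187532 88.18673372268677 [-2.4  0.7  3.4]
20.725 [432.3 345.2 299. ] 26.090164611527445 88.61125588417053 [ 0.2  0.3 -4.6]
```

View pics/lift.png

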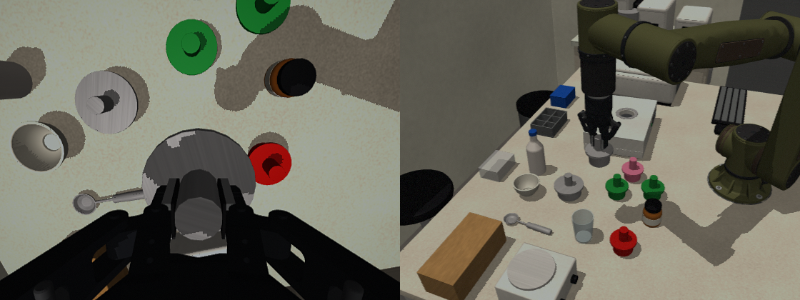

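The cell is held at wrist (200,210) in the left half. The beaker, spoon, large cell and look-alikes stand where they were. Next I'll carry it to the well and insert it.

```bash
python3 - <<'E'
from h import *
w=np.array([501.8,-189.8]);o=rv(np.radians(-103))
def st(t=""):
    s=ctrl.read_state();print(t,round(s["clock"],1),s["tcp_pos"].round(1),round(s["opening"],1),s["wrist_force"].round(1),s["torque"].round(2));return s
ctrl.goto([*w,300],o)
ctrl.move_linear([*w,165],v=120);ctrl.wait(.3);s=st("above")
f=ctrl.move_linear([*w,140],v=40,max_force=12);st(f"enter {f}")
if s["tcp_pos"][2]<170 and not f:
    f=ctrl.move_linear([*w,116],v=30,max_force=35);st(f"press {f}")
cv2.imwrite("pics/in.png",crop(ctrl.read_camera("scene"),100,60,200,150,4))
E
```

```text
above 24.4 [ 501.9 -189.8  165.3] 26.3 [-0.8 -0.9 -4.6] [ 0.02  0.01 -0.03]
enter False 25.1 [ 501.9 -189.9  140.3] 26.2 [-0.7 -0.4 -3.9] [-0.01 -0.04  0.03]
press False 26.1 [ 502.2 -190.1  118.7] 26.2 [-5.4  3.5 10.1] [1.29 1.84 0.  ]
```

View pics/in.png

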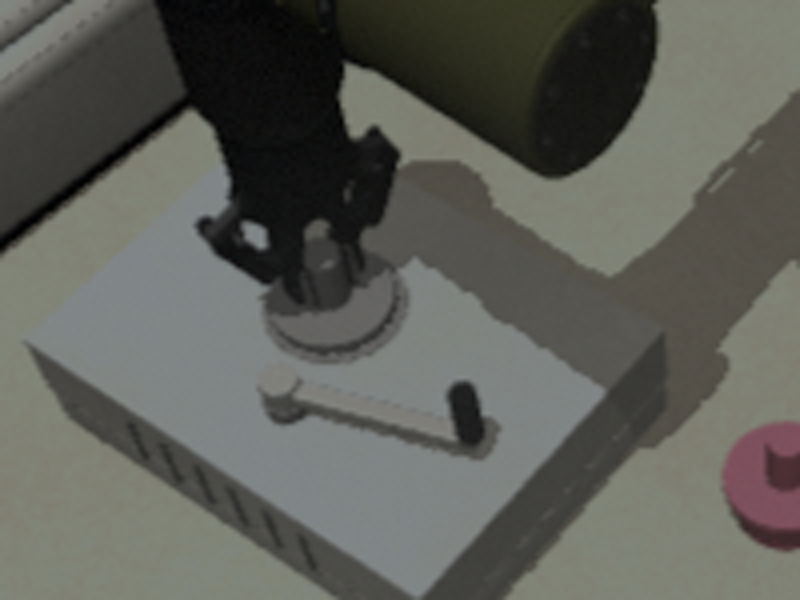

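The flange at (335,300) now sits close over the deck. I'll release, then press on the stem top with shut fingers to bring the stage home.

```bash
python3 - <<'E'
from h import *
w=np.array([501.8,-189.8])
def st(t=""):
    s=ctrl.read_state();print(t,round(s["clock"],1),s["tcp_pos"].round(2),round(s["opening"],1),s["wrist_force"].round(1));return s
ctrl.gripper_to(46);st("rel")
ctrl.move_linear([*w,190],v=150)
ctrl.gripper_to(0,force=40)
ctrl.move_linear([*w,162],v=100)
f=ctrl.move_linear([*w,142],v=25,max_force=28);st(f"press {f}")
ctrl.wait(.3);st()
ctrl.move_linear([*w,215],v=150)
cv2.imwrite("pics/home.png",np.vstack([crop(ctrl.read_camera(n),*a,200,105,4)[:300] for n,a in(("scene",(100,90)),("side",(240,110)))]))
E
```

```text
rel 26.4 [ 501.91 -189.89  115.94] 45.9 [ 0.1 -0.5  0.5]
press True 28.6 [ 503.45 -191.03  154.28] 0.2 [-0.1 -0.1  1. ]
 28.9 [ 503.38 -191.03  154.07] -0.0 [-0.3  0.3  6.1]
```

View pics/home.png

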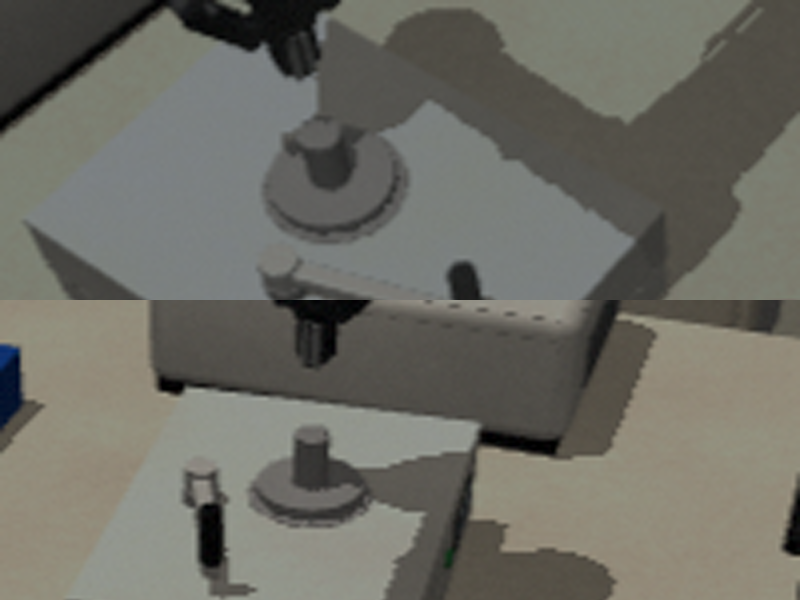

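The cell is upright in the well. The stem top was reached at z = 154.1 with 28 N, and the nominal home height is 154, so the stage is home. Next I'll cage the handle, at (463,280) in the upper half, and swing the clamp.

```bash
python3 - <<'E'
from h import *
H=np.array([579,-152.5])
def pose(deg,z=143):
    a=np.radians(deg);p=H+130*np.array([np.cos(a),np.sin(a)]);return [*p,z],rv(a-np.pi)
def st(t=""):
    s=ctrl.read_state();d=s["tcp_pos"][:2]-H;print(t,round(s["clock"],1),s["tcp_pos"].round(1),round(np.degrees(np.arctan2(d[1],d[0]))%360,1),round(s["opening"],1),s["wrist_force"].round(1))
ctrl.move_linear([501.8,-189.8,225]);ctrl.gripper_to(56)
p,o=pose(112.7,225);ctrl.goto(p,o)
p,_=pose(112.7);f=ctrl.move_linear(p,v=80,max_force=8);st(f"down {f}")
if f: raise SystemExit
ctrl.gripper_to(26,force=20);st("cage")
for d in np.linspace(121,182,8):
    p,o=pose(d);f=ctrl.move_linear(p,frame=o,v=80,max_force=20)
    if f: st("stopped");break
st("arc")
if not f:
    p,o=pose(192);f=ctrl.move_linear(p,frame=o,v=25,max_force=12);st(f"stop {f}")
cv2.imwrite("pics/clamp.png",np.hstack([crop(ctrl.read_camera(n),*a,160,150,2.5) for n,a in(("scene",(100,70)),("side",(240,90)))]))
E
```

```text
down False 32.2 [529.2 -32.5 143.8] 112.6 55.9 [-1.  -0.4 -0.3]
cage 32.6 [528.9 -32.6 143.1] 112.7 25.9 [ 0.4 -0.9 -1.5]
arc 35.8 [ 449.1 -156.8  143. ] 181.9 26.2 [-0.2  1.1  0.2]
stop True 36.4 [ 450.4 -167.1  142.6] 186.5 26.0 [-0.8  4.8  3. ]
```

View pics/clamp.png

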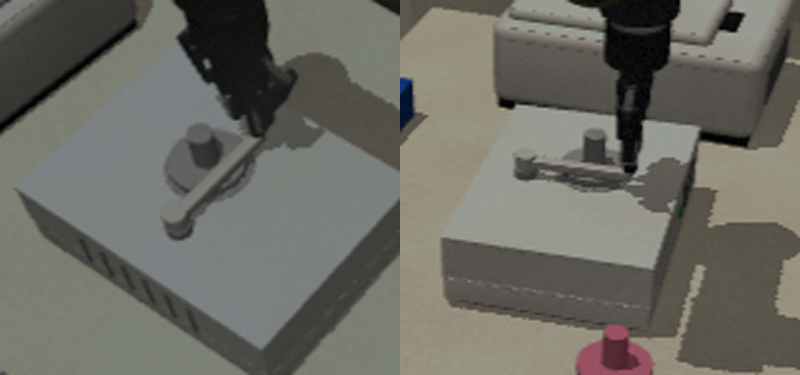

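The arm lies over the flange and stopped at a handle angle of about 184.7°, against 184.6° expected. I'll push once more to confirm, then let go and check.

```bash
python3 - <<'E'
from h import *
H=np.array([579,-152.5])
def st(t=""):
    s=ctrl.read_state();print(t,round(s["clock"],1),s["tcp_pos"].round(1),s["wrist_force"].round(1))
a=np.radians(193);p=[*(H+130*np.array([np.cos(a),np.sin(a)])),143]
f=ctrl.move_linear(p,v=25,max_force=14);st(f"again {f}")
x=ctrl.read_state()["tcp_pos"]
b=np.radians(186.5);ctrl.move_linear([*(H+130*np.array([np.cos(b),np.sin(b)])),143],v=30)
ctrl.gripper_to(34)
x=ctrl.read_state()["tcp_pos"];ctrl.move_linear([x[0],x[1],260],v=150);st("up")
ctrl.move_linear([400,0,300],v=200)
cv2.imwrite("pics/end.png",np.vstack([np.hstack([cv2.resize(ctrl.read_camera(n),(400,300)) for n in("scene","side")]),np.hstack([crop(ctrl.read_camera(n),*a,160,120,2.5) for n,a in(("scene",(100,80)),("side",(240,100)))])]))
st()
E
```

```text
again True 36.7 [ 450.4 -167.   142.4] [-0.7  3.7  3.3]
up 38.2 [ 449.4 -167.3  258.8] [-0.4 -0.1 -0.2]
 39.4 [400.1  -0.6 299.7] [-0.4 -0.2  0.7]
```

View pics/end.png

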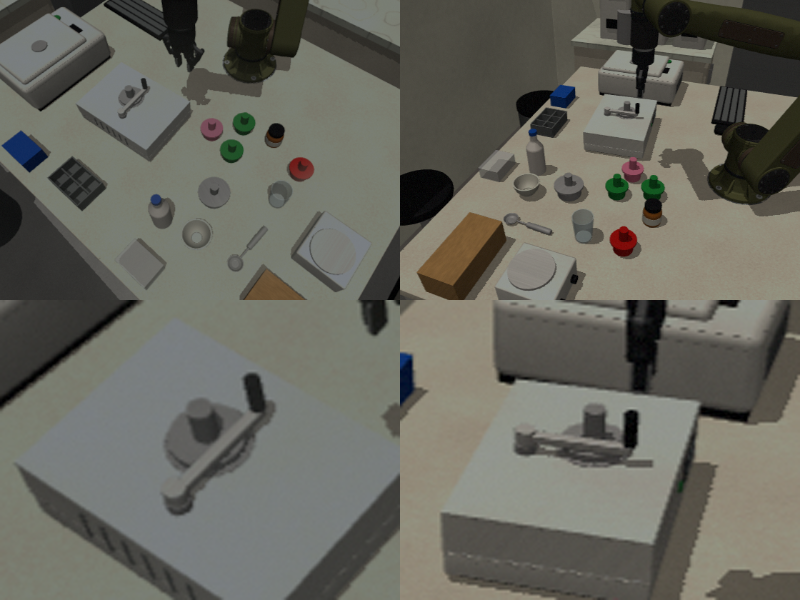

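The clamp runs from its hinge at (178,490) to the handle at (255,392), across the flange of the upright cell. The bystanders have not moved and the gripper is clear, so I'll hand the job in.

```bash
python3 -c "
from rig import ctrl
print(ctrl.finish_job())"
```

```text
the job is handed in; nothing more can be done
None
```

The small steel cell is upright in the well with the stage pressed home, the clamp is at its stop over the flange, the gripper has let go, and the job was handed in at about 39 s with nothing else on the bench visibly moved.

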